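# Lock the footed spice jar into its shelf bracket

### The job

Pick up the glass spice jar with the wide round foot, set it gently on the bare wooden landing of the shelf bracket and slide it in under the two steel lips, over the spring catch and fully home against the back stop, so that the catch springs up behind the foot. The stop is clamped somewhere along the slot, so feel for it: this is glass, never press the jar against the bracket harder than about 1.5 kg. Keep it upright, leave the other things on the counter where they are, and let go at the end.

Things in the scene. Friction and masses are not known exactly. Their poses are not given: they have to be found in the camera images.
- jar: Square amber glass jar on a round steel foot, about 0.3 kg, 80 mm tall. Origin: centre of foot underside, z up, x and y square to the body. From below: foot disc 62 mm diameter, z 0-6 mm; stem 40 mm diameter to z 18; square body 44 x 44 mm, z 18-72; lid 41 x 41 to z 80. Grip the body's flat sides about 46 mm up. Starts standing on the counter; any yaw fits the bracket.
- dock: The bracket, fixed on the counter. Origin on the counter, on the slot's centre line; +x is the way the jar slides in, y across, z up. Wooden plate 12 mm thick (the foot slides on its top), x -187 to +41, y +-42 mm. Steel side walls, inner faces y +-32.5, x -95 to +41. The back stop is clamped at an unmeasured place: a jar fully home is centred anywhere from x -50 to x 0 mm.
- landing (a point): Centre of the bare landing, on the plate's top (bracket x -149, y 0, z 12 mm). A jar centred here stands clear of lips, guides and catch. The plate is rigid: touch down slower than 10 mm/s. Axes as the bracket's.
- mouth (a point): Middle of the mouth, on the plate's top (bracket x -95, z 12 mm). From here on two lips overhang the foot: underside 8 mm and top 13 mm above the plate, free edges at y +-22 mm; the foot has 2 mm play above, 1.5 mm each side, and the stem passes between. Flared guides, 13 mm high, widen the mouth for 27 mm before it.
- catch (a joint): Spring catch: 0 = up, grows to about 0.004 m pressed down. Steel wedge 14 mm wide, 4 mm high at its square back, ramp 25 mm long toward the mouth; clamped as one with the rigid stop, back 64 mm before the stop's face. The foot (62 mm) presses it down (spring 3-5 N), drags on it (3-8 N) and frees it when the jar is within 2 mm of the stop. Stop stands 27 mm high (bracket z), with a thumbscrew to z 36.
- round_jar: Bystander: round clear glass jar with a steel lid, 60 mm diameter, 78 mm tall, no foot. Origin under its centre.
- tub: Bystander: white plastic food tub with lid, 66 x 66 x 53 mm. Origin under its centre.
- oil: Bystander: green glass oil bottle, 58 mm diameter, 200 mm tall. Origin under its centre.

How it is judged:
By the outcome, as a careful person would: the job done as asked, in the order asked, and still so for the second after the job is handed in, with the robot touching nothing.
It also fails if it takes over 72 s, if anything falls off the work surface, if the arm or the gripper's body presses on something with over 40 N, if the wrist force passes 120 N, or if a joint passes its speed limit or range.

### The arm

A 6-joint arm with a two-finger parallel gripper is mounted at the origin on the work surface. World frame = base frame: x ahead of the robot, y to its left, z up, the work surface at z = 0. Lengths are in m, angles in rad, forces in N, time in s.
With the tool pointing down it reaches from about 0.3 to 1 m from the base axis. Payload 5.1 kg.
Tool frame: the origin (TCP) lies at the centre of the arm's flange, where the gripper is bolted on; the fingertips stand 190 mm ahead of it and the grasp point (between the pads) lies 171 mm ahead of it; z points along the fingers, x is the direction in which the jaws open and shut, and the axes are right-handed (so a half turn about z gives the same grasp; the last joint's range is limited). The gripper opens to 95 mm and grips with 3 to 60 N. Pads are 20 mm wide; open, the fingers measure 119 mm over their backs; the gripper's body (75 mm by 180 mm) begins 59 mm behind the grasp point.
Start: joints at [-1.255, 0.124, 1.65, -0, 1.367, -0.083], TCP at [0.252, -0.599, 0.405] pointing down, gripper open.
Joint ranges: [-2.61, 2.61], [-1.02, 2.33], [0.03, 2.71], [-1.35, 4.49], [0.32, 2.68], [-2.91, 2.91]. Speed limits (rad/s): [2.57, 2.57, 3.14, 3.14, 3.14, 3.14].

### API

Orientations are given as a 3x3 rotation matrix whose columns are the frame's x, y, z axes.
In Python, from cell import manip, grip, ik, status, eyes, workorder gives the robot as it stands. Calls block until the motion is done:
- manip.goto(position, orientation): joint-space move of the TCP to a pose.
- manip.movel(position, ori=None, v=0.15, f_stop=None): straight line of the TCP; ori=None keeps the orientation; v is the mean speed in m/s. With f_stop (N) it stops when the force on the tool has changed by that much, and returns True; else False.
- manip.move_joints(angles): joint-space move.
- grip(opening): finger opening in m; the grip force is fixed at half the most; returns when the fingers have stopped.
- manip.pause(seconds).
- ik(position, orientation): joint angles nearest the present ones, or None.
- status.get_state(): the state.
- eyes.capture(name): name is "scene" or "top" or "wrist"; returns (picture, depth): 384x512x3 uint8, blue, green, red; 384x512 float32, m along the optical axis (not along the pixel's ray), 0 where there is no reading.
- eyes.camera_info(name): a dict with "fx", "fy", "cx", "cy" (pixels), "eye" and "orientation" of the camera in the world; the wrist camera has in their place "tool_from_camera" (4x4, takes a point from camera to tool coordinates, whose origin is the TCP and whose axes are the tool frame's). Camera axes: x right, y down, z forward; pixel columns grow to the right and rows downward; lengths in m; the calibration is good to about 2 mm. A picture is of the moment at which its call begins: read the wrist's pose just before it. camera_info takes no time and is no camera call.
A pose or a line that the arm cannot do raises manip.Unreachable and nothing moves.
- workorder.finish_job(): hands the job in, once; it reports no verdict.
The state is a dict: "clock": time; "joints": joint angles; "qvel": joint speeds; "tau": joint torques, N m; "eef_pos": TCP position; "eef_rot": TCP orientation; "force": force on the tool from outside, world axes, zero at the start; "moment": the same for the moment, N m; "grip_width": finger opening in m.
Only numpy, scipy, OpenCV 4.12 (cv2) and the standard library are available. Lean on these libraries where they do the work, as an engineer would, in place of code of your own. Each camera call takes 0.05 s, during which the arm holds its last target.

## Working session

There is one attempt and no reset: what is moved stays moved. The work goes in short steps, each a Python script; the robot and the scene stay as the last script left them, time stands still between calls to the robot, and variables do not carry over. Pictures are saved under pics/ and viewed, and the job is handed in when it is done.

```bash
ls; mkdir -p pics; python3 - <<'E'
from cell import manip, grip, ik, status, eyes, workorder
import cv2, numpy as np
for n in ["scene","top","wrist"]:
    im,d=eyes.capture(n); cv2.imwrite(f"pics/{n}0.png",im); np.save(f"pics/{n}0.npy",d)
    print(n,eyes.camera_info(n), (d>0).mean())
print(status.get_state())
E
```

```text
pics
scene {'fx': 391.99698442089533, 'fy': 391.99698442089533, 'cx': 249.00711794378518, 'cy': 193.76861136954238, 'eye': array([1.35257599, 0.49013889, 0.60404842]), 'orientation': array([[-0.52456999,  0.46289148, -0.71453327],
       [ 0.85126878,  0.27240814, -0.44848108],
       [-0.01295339, -0.84351958, -0.5369422 ]])} 0.9961344401041666
top {'fx': 370.69704851838014, 'fy': 370.69704851838014, 'cx': 257.01458413096304, 'cy': 196.90857906128605, 'eye': array([0.51508615, 0.01574275, 0.89099925]), 'orientation': array([[ 4.83887157e-04, -9.95483503e-01,  9.49334539e-02],
       [-9.99771208e-01, -2.51169944e-03, -2.12420262e-02],
       [ 2.13845309e-02, -9.49014551e-02, -9.95256960e-01]])} 0.9960174560546875
wrist {'fx': 286.5897807574393, 'fy': 286.5897807574393, 'cx': 254.77044494235113, 'cy': 190.97107663066006, 'tool_from_camera': array([[ 9.99999197e-01, -1.26235042e-03,  1.13824072e-04,
        -1.28482362e-03],
       [ 1.18476919e-03,  9.62880290e-01,  2.69926182e-01,
        -7.62907116e-02],
       [-4.50340385e-04, -2.69925830e-01,  9.62881012e-01,
         2.053029
[... 211 characters left out ...]
-05,
        1.36749541e+00, -8.25714027e-02]), 'qvel': array([ 5.10952153e-04, -1.80786225e-03, -4.66518432e-03, -4.68820589e-04,
        1.48786001e-05,  8.29344062e-04]), 'tau': array([ 1.08268498e-03, -4.18192649e+01, -3.60471654e+01,  7.75951892e-02,
        4.69450105e-02, -1.08171619e-04]), 'eef_pos': array([ 0.25228491, -0.59883013,  0.40378071]), 'eef_rot': array([[ 3.88246341e-01, -9.21555484e-01, -5.17924892e-04],
       [-9.21554246e-01, -3.88246670e-01,  1.51453098e-03],
       [-1.59680694e-03, -1.10715226e-04, -9.99998719e-01]]), 'force': array([-0.15462454,  0.85521446, -0.15137943]), 'moment': array([-0.02339463, -0.02843226, -0.01958031]), 'grip_width': 0.09508636845697227}
```

View pics/top0.png

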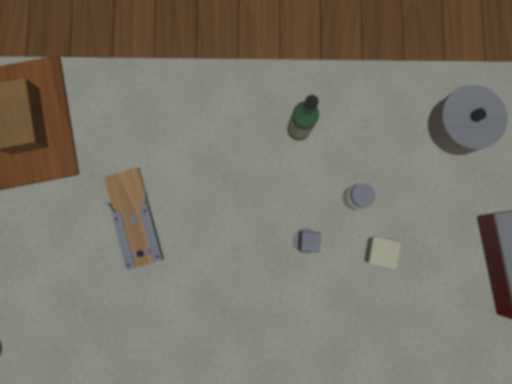

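View pics/scene0.png

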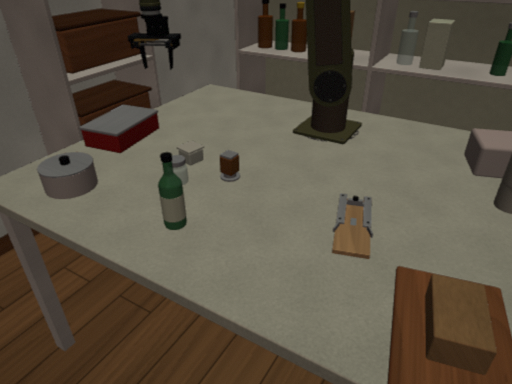

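Top view: the jar's lid is at (310,241), the bracket runs from (123,172) at the landing end to (147,265) at the stop, the tub is at (384,253), the round jar at (361,196) and the oil bottle at (305,118). Next I'll enlarge the two regions and convert pixels to coarse positions.

```bash
cat > h.py <<'E'
from cell import manip, grip, ik, status, eyes, workorder
import cv2, numpy as np
def ray(info,uv,T=None):
    uv=np.atleast_2d(uv).astype(float)
    d=np.c_[(uv[:,0]-info['cx'])/info['fx'],(uv[:,1]-info['cy'])/info['fy'],np.ones(len(uv))]
    if T is None: R,e=info['orientation'],info['eye']
    else: R,e=T[:3,:3],T[:3,3]
    return e,d@R.T
def onplane(info,uv,z,T=None):
    e,d=ray(info,uv,T); return e+d*((z-e[2])/d[:,2])[:,None]
def wristT(s,info):
    M=np.eye(4);M[:3,:3]=s['eef_rot'];M[:3,3]=s['eef_pos'];return M@info['tool_from_camera']
def cloud(info,dep,T=None):
    v,u=np.mgrid[:384,:512]; e,d=ray(info,np.c_[u.ravel(),v.ravel()],T)
    return (e+d*dep.ravel()[:,None]).reshape(384,512,3)
def Rdown(a):  # tool x at world angle a, z down
    c,s=np.cos(a),np.sin(a); return np.array([[c,s,0],[s,-c,0],[0,0,-1.]])
E
python3 - <<'E'
from h import *
im=cv2.imread('pics/top0.png');d=np.load('pics/top0.npy');I=eyes.camera_info('top')
P=cloud(I,d)
for n,(u0,v0,u1,v1) in dict(jar=(285,215,335,265),dock=(95,160,170,275),tub=(360,230,410,275),round=(338,175,382,215),oil=(280,90,325,145)).items():
    q=P[v0:v1,u0:u1].reshape(-1,3); m=q[:,2]>(0.006 if n=='dock' else 0.03); q=q[m]
    print(n,len(q),q.min(0).round(3),q.max(0).round(3),np.median(q,0).round(3))
    if n in('jar','tub'):
        t=q[q[:,2]>q[:,2].max()-.008]; r=cv2.minAreaRect((t[:,:2]*1000).astype(np.float32)); print(r)
a=cv2.resize(im[150:290,80:180],None,fx=4,fy=4,interpolation=cv2.INTER_CUBIC)
b=cv2.resize(im[200:280,280:360],None,fx=5,fy=5,interpolation=cv2.INTER_CUBIC)
c=np.zeros((560,800,3),np.uint8);c[:560,:400]=a;c[:400,400:]=b;cv2.imwrite('pics/crop.png',c)
E
```

```text
jar 450 [ 0.474 -0.142  0.031] [0.518 0.016 0.891] [ 0.498 -0.115  0.079]
((515.0861206054688, 15.742746353149414), (0.0, 0.0), 0.0)
dock 3682 [0.431 0.016 0.006] [0.67  0.359 0.891] [0.546 0.288 0.013]
tub 885 [ 0.435 -0.329  0.031] [0.515 0.016 0.891] [ 0.471 -0.29   0.052]
((515.0861206054688, 15.742746353149414), (0.0, 0.0), 0.0)
round 632 [ 0.515 -0.265  0.03 ] [0.629 0.016 0.891] [ 0.597 -0.232  0.076]
oil 959 [ 0.515 -0.134  0.03 ] [0.794 0.016 0.891] [ 0.757 -0.099  0.131]
```

View pics/crop.png

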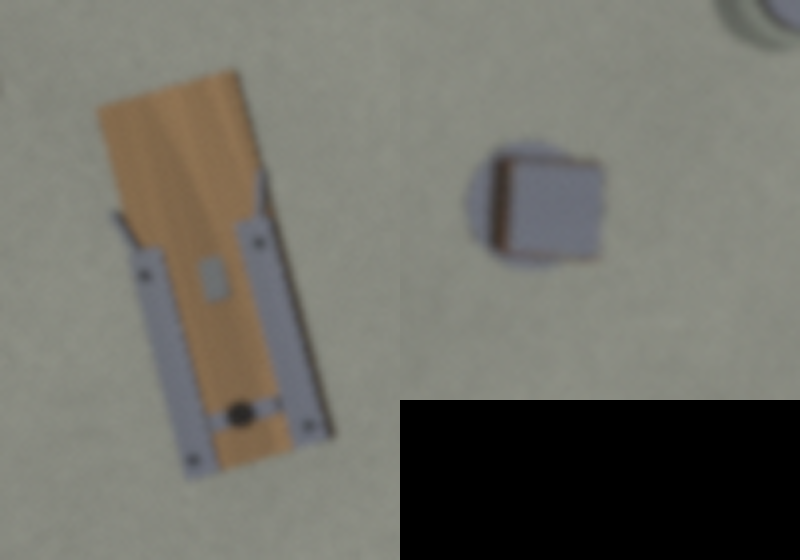

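Enlarged crop: landing at the top, guides at crop (128,230) and (262,190), catch at (215,279), and stop with thumbscrew at (240,413). The slide axis points at about -166° in the world. Next I'll take close wrist views of the dock and the jar.

```bash
python3 - <<'E'
from h import *
I=eyes.camera_info('wrist')
a=np.deg2rad(-76)
for n,p,ang in [('jar',[0.497,-0.118,0.36],-90),('dock',[0.55,0.29,0.33],-76)]:
    R=Rdown(np.deg2rad(ang)); print(n,ik(p,R))
    t0=status.get_state()['clock']
    manip.goto(p,R); manip.pause(0.3)
    s=status.get_state(); im,d=eyes.capture('wrist')
    cv2.imwrite(f'pics/w_{n}.png',im); np.save(f'pics/w_{n}.npy',d); np.save(f'pics/T_{n}.npy',wristT(s,I))
    print(s['clock']-t0,s['clock'],s['joints'].round(3),s['eef_pos'].round(4),s['force'].round(2))
E
```

```text
jar [-3.38232037e-01 -1.55990777e-01  2.00308158e+00 -4.44089210e-16
  1.29450185e+00  1.23256429e+00]
2.2583 2.4083 [-0.339 -0.156  2.003 -0.     1.294  1.233] [ 0.497  -0.1184  0.36  ] [-0.09  0.85 -0.12]
dock [ 3.98914584e-01  1.19267034e-01  1.78424546e+00 -4.44089210e-16
  1.23808016e+00  1.72536482e+00]
1.8249999999999997 4.2833 [ 0.398  0.119  1.784 -0.     1.238  1.725] [0.5503 0.2893 0.3302] [-0.53 -0.6   0.27]
```

View pics/w_dock.png

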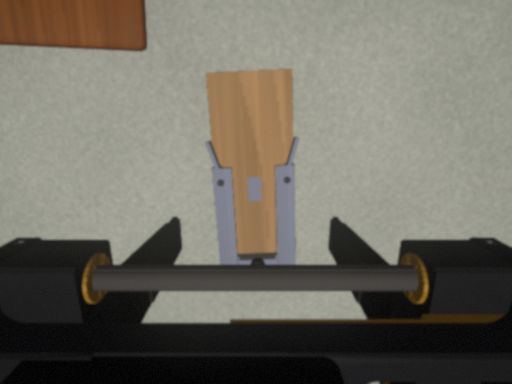

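View pics/w_jar.png

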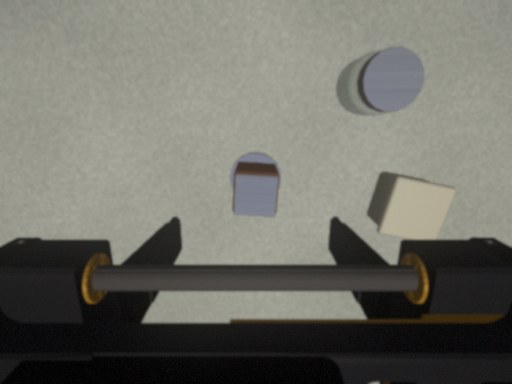

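Dock view: the landing's far edge is at rows 70–74, cols 207–292, the lips' inner edges start at about (232,168) and (276,165), and the catch is at (254,188). Jar view: the lid covers cols 235–277, rows 176–215, with the foot around (256,175). Next come the edge measurements.

```bash
python3 - <<'E'
from h import *
I=eyes.camera_info('wrist')
im=cv2.imread('pics/w_dock.png').astype(int);T=np.load('pics/T_dock.npy');D=np.load('pics/w_dock.npy')
P=cloud(I,D,T)
print('heights landing',np.median(P[90:130,230:270,2]),'lip',np.median(P[190:230,221:227,2]),np.median(P[190:230,284:290,2]),'catch',P[183:196,250:258,2].round(4).min(1),'counter',np.median(P[100:150,330:400,2]))
s=(im[...,2]-im[...,0]) # red - blue: wood
def sub(row,lo,hi,th):  # crossings
    x=np.arange(lo,hi);v=row[lo:hi]
    c=np.where((v[:-1]-th)*(v[1:]-th)<0)[0]
    return [x[i]+(th-v[i])/(v[i+1]-v[i]) for i in c]
L=[]
for r in range(78,136,4):
    c=sub(s[r].astype(float),195,305,30)
    if len(c)>=2:L.append((r,c[0],c[-1]))
L=np.array(L); 
for nm,LL,z in [('plate',L,.012)]:
    l=onplane(I,np.c_[L[:,1],L[:,0]],z,T);rr=onplane(I,np.c_[L[:,2],L[:,0]],z,T)
    m=(l+rr)/2;w=np.linalg.norm(l-rr,axis=1);print(nm,len(L),'w',w.mean(),w.std())
    vx,vy,x0,y0=cv2.fitLine(m[:,:2].astype(np.float32),cv2.DIST_L2,0,.01,.01).ravel();print('mid',m.mean(0),'ang',np.degrees(np.arctan2(vy,vx)))
    for q in(l,rr):
        vx,vy,x0,y0=cv2.fitLine(q[:,:2].astype(np.float32),cv2.DIST_L2,0,.01,.01).ravel();print(' side ang',np.degrees(np.arctan2(vy,vx)))
M=[]
for r in range(172,240,4):
    c=sub(s[r].astype(float),222,285,25)
    if len(c)>=2:M.append((r,c[0],c[-1]))
M=np.array(M); print(M[:3].round(1),M[-2:].round(1))
# inner lip edges visible at lip top or underside; assume top z .025
for z in(.025,.020):
    l=onplane(I,M[:,[1,0]],z,T);rr=onplane(I,M[:,[2,0]],z,T);m=(l+rr)/2;w=np.linalg.norm(l-rr,axis=1)
    vx,vy,x0,y0=cv2.fitLine(m[:,:2].astype(np.float32),cv2.DIST_L2,0,.01,.01).ravel()
    print('lips z',z,'w',w.mean(),w.std(),'mid',m.mean(0),'ang',np.degrees(np.arctan2(vy,vx)))
# far end edge
e=[]
for c in range(215,288,6):
    k=sub(s[:,c].astype(float),55,100,30)
    if k:e.append((c,k[0]))
e=np.array(e);ep=onplane(I,e,.012,T);vx,vy,x0,y0=cv2.fitLine(ep[:,:2].astype(np.float32),cv2.DIST_L2,0,.01,.01).ravel();print('end mid',ep.mean(0),'ang',np.degrees(np.arctan2(vy,vx))+90)
# jar
im=cv2.imread('pics/w_jar.png').astype(int);T=np.load('pics/T_jar.npy');D=np.load('pics/w_jar.npy');P=cloud(I,D,T)
m=np.zeros((384,512),np.uint8);m[165:225,225:290]=((P[165:225,225:290,2]>.072)).astype(np.uint8)
c=max(cv2.findContours(m,0,2)[0],key=cv2.contourArea);q=onplane(I,c[:,0],.08,T)
print('lid',cv2.minAreaRect((q[:,:2]*1000).astype(np.float32)),'z',np.median(P[...,2][m>0]))
m=np.zeros((384,512),np.uint8);m[145:225,222:290]=((P[145:225,222:290,2]>.003)).astype(np.uint8)
c=max(cv2.findContours(m,0,2)[0],key=cv2.contourArea);c=c[:,0];c=c[c[:,1]<176]
q=onplane(I,c,.006,T); A=np.c_[2*q[:,:2],np.ones(len(q))];sol=np.linalg.lstsq(A,(q[:,:2]**2).sum(1),rcond=None)[0]
print('foot',sol[:2],'r',np.sqrt(sol[2]+sol[0]**2+sol[1]**2))
E
```

```text
heights landing 0.011325572966089409 lip 0.024360056629839172 0.02439283157337424 catch [0.0116 0.0111 0.0118 0.0119 0.0127 0.0121 0.013  0.0123 0.012  0.013
 0.0134 0.0142 0.0125] counter -0.0006019188708371037
plate 15 w 0.08445713989900469 0.0002019179511283805
mid [0.62708068 0.31424411 0.012     ] ang 16.662676
 side ang 16.481537
 side ang 16.84339
[[172.  231.4 274.7]
 [176.  231.7 274.9]
 [180.  232.2 275.2]] [[232.  235.4 276.3]
 [236.  235.8 276.4]]
lips z 0.025 w 0.04385371279816283 0.00014256328346858317 mid [0.53248583 0.28632452 0.025     ] ang 16.398771
lips z 0.02 w 0.04462403868737622 0.00014506752270170272 mid [0.53087797 0.28592798 0.02      ] ang 16.39858
end mid [0.66014987 0.32145123 0.012     ] ang 16.42241
lid ((497.2596740722656, -117.7511215209961), (41.82480239868164, 41.4475212097168), 86.07784271240234) z 0.07924691141679044
foot [ 0.49672703 -0.11729777] r 0.030005875145513956
```

The measurements agree:
- **Dock:** axis angle is 16.4–16.7° by four edges, plate width 84.5 mm (84 expected), lip gap 43.9 mm (44 expected).
- **Jar:** centre is (0.497,-0.1176) with sides yawed about -4°. Lid is 41.6 mm and foot radius about 30 mm.

Next I'll grasp it and check how it sits in the hand.

```bash
python3 - <<'E'
from h import *
I=eyes.camera_info('wrist')
R=Rdown(np.deg2rad(-94)); p=np.array([0.497,-0.1176,0])
def cap(n):
    s=status.get_state(); im,d=eyes.capture('wrist')
    cv2.imwrite(f'pics/{n}.png',im); np.save(f'pics/{n}.npy',d); np.save(f'pics/T_{n}.npy',wristT(s,I)); return s
manip.goto(p+[0,0,.33],R)
manip.movel(p+[0,0,.2175],v=.12); manip.pause(.2)
s=cap('g0'); print(s['clock'],s['eef_pos'].round(4),s['force'].round(2))
grip(0.03); manip.pause(.2)
s=cap('g1'); print(s['clock'],s['grip_width'],s['force'].round(2),s['moment'].round(3))
manip.movel(p+[0,0,.32],v=.12); manip.pause(.3)
s=cap('g2'); print(s['clock'],s['grip_width'],s['force'].round(2),s['moment'].round(3))
a=[cv2.imread(f'pics/{n}.png')[120:320,130:380] for n in('g0','g1','g2')]
cv2.imwrite('pics/grasp.png',np.hstack(a))
E
```

```text
7.1333 [ 0.4973 -0.1177  0.2184] [-1.02 -0.05 -0.23]
8.2417 0.04414955395782518 [-0.47 -1.36 -0.4 ] [-0.282  0.104  0.043]
9.6 0.04434051233753971 [-0.3   0.3  -3.91] [ 0.069  0.037 -0.011]
```

View pics/grasp.png

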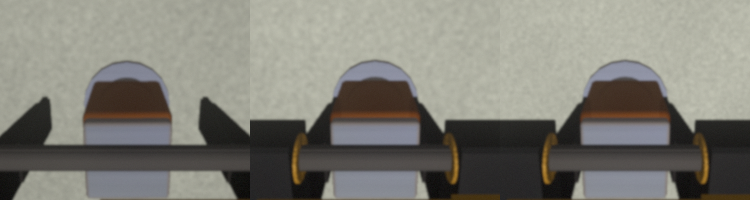

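The grasp is good: width is 44.3 mm, weight 3.9 N, and the jar is square in the jaws. It shifted about 2–3 px on closing, so I'll quantify the camera's lateral bias.

```bash
python3 - <<'E'
from h import *
I=eyes.camera_info('wrist');C=I['tool_from_camera']
for n in('g0','g1','g2'):
    im=cv2.imread(f'pics/{n}.png').astype(int);D=np.load(f'pics/{n}.npy')
    print(n,'row290 depth',np.median(D[296:306,230:280]).round(4))
    for r in (246,252,300):
        row=im[r].sum(1).astype(float); g=np.abs(np.gradient(row))
        # lid bluish grey mask edges
        l=200+np.argmax(g[200:235]); rr=275+np.argmax(g[275:310])
        z=np.median(D[r,230:280]); 
        pc=lambda c:np.array([(c-I['cx'])/I['fx']*z,(r-I['cy'])/I['fy']*z,z,1])
        a,b=(C@pc(l))[:3],(C@pc(rr))[:3]
        print(r,l,rr,z.round(4),a.round(4),b.round(4),'mid',((a+b)/2).round(4))
E
```

```text
g0 row290 depth 0.1377
246 212 302 0.1302 [-0.0207 -0.0165  0.1392] [ 0.0202 -0.0165  0.1392] mid [-0.0003 -0.0165  0.1392]
252 213 302 0.1308 [-0.0203 -0.0136  0.1389] [ 0.0203 -0.0136  0.1389] mid [-0.     -0.0136  0.1389]
300 215 300 0.1378 [-0.0204  0.0119  0.1391] [0.0204 0.012  0.1391] mid [0.     0.012  0.1391]
g1 row290 depth 0.1367
246 210 299 0.129 [-0.0214 -0.0171  0.1381] [ 0.0186 -0.017   0.1381] mid [-0.0014 -0.017   0.1381]
252 210 299 0.1298 [-0.0216 -0.0141  0.1381] [ 0.0188 -0.014   0.1381] mid [-0.0014 -0.0141  0.1381]
300 208 301 0.1365 [-0.0236  0.0111  0.138 ] [0.0207 0.0112 0.138 ] mid [-0.0014  0.0111  0.138 ]
g2 row290 depth 0.1367
246 210 299 0.129 [-0.0214 -0.017   0.1381] [ 0.0186 -0.017   0.1381] mid [-0.0014 -0.017   0.1381]
252 210 299 0.1298 [-0.0216 -0.0141  0.1381] [ 0.0188 -0.014   0.138 ] mid [-0.0014 -0.0141  0.138 ]
300 208 301 0.1367 [-0.0236  0.0112  0.1381] [0.0207 0.0113 0.1381] mid [-0.0014  0.0113  0.1381]
```

The bias is a constant +1.4 mm along tool x. It's the same in the high and low views, and the fingers also appear off by that amount, so I'm correcting the dock position for it. Then I'll carry the jar to the landing and touch down at 5 mm/s.

```bash
cat >> h.py <<'E'
U=np.array([-np.cos(np.deg2rad(16.45)),-np.sin(np.deg2rad(16.45)),0])
V=np.array([-U[1],U[0],0])  # dock y = z cross x
END=np.array([0.65946,0.3238,0])+0.0014*np.array([.242,-.970,0])
ORG=END+0.187*U
RD=Rdown(np.deg2rad(-73.55))
def D(x,y,z): return ORG+x*U+y*V+np.array([0,0,z])
def todock(p): q=np.asarray(p)-ORG; return np.array([q@U,q@V,q[2]])
def fd(f): return np.array([f@U,f@V,f[2]])
def rep(t,f0=np.zeros(3)):
    s=status.get_state(); print(t,round(s['clock'],2),'dock mm',(todock(s['eef_pos'])*1000).round(2),'F',(fd(s['force'])-f0).round(2),'M',s['moment'].round(2)); return s
E
python3 - <<'E'
from h import *
print(D(-.151,0,0),ik(D(-.151,0,.28),RD))
manip.goto(D(-.151,0,.30),RD)
manip.movel(D(-.151,0,.237),v=.1); manip.pause(.4)
s=rep('above'); f0=fd(s['force']); np.save('f0.npy',f0)
r=manip.movel(D(-.151,0,.225),v=.005,f_stop=2.0)
s=rep('touch %s'%r,f0)
manip.pause(.3); rep('settled',f0)
for n in('wrist','scene'):
    im,d=eyes.capture(n); cv2.imwrite(f'pics/land_{n}.png',im)
a=cv2.imread('pics/land_wrist.png')[20:320,130:380]; b=cv2.imread('pics/land_scene.png')[120:270,290:415]
cv2.imwrite('pics/land.png',np.hstack([a,cv2.resize(b,(250,300),interpolation=cv2.INTER_CUBIC)]))
E
```

```text
[0.62527238 0.31224757 0.        ] [ 3.86383177e-01  3.25477300e-01  1.63073666e+00 -4.44089210e-16
  1.18537870e+00  1.67007284e+00]
above 12.48 dock mm [-1.5109e+02 -2.0000e-02  2.3749e+02] F [ 0.58 -0.15 -3.37] M [-0.04  0.   -0.02]
touch True 13.93 dock mm [-1.5104e+02  2.0000e-02  2.2952e+02] F [-1.3   0.46  8.21] M [ 0.07 -0.02  0.03]
settled 14.23 dock mm [-151.05    0.    229.53] F [-0.59  0.23  8.97] M [ 0.1  -0.07 -0.  ]
```

View pics/land.png

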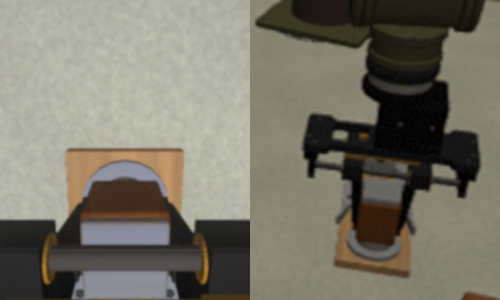

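The jar touched down at z 229.5 mm (229.5 expected) and stands centred on the landing, with the plate edges at crop cols 67 and 184 and the foot between 82 and 168. The contact is stiff and stayed at 9 N, so I'll unload to about 1 N before sliding.

```bash
python3 - <<'E'
from h import *
f0=np.load('f0.npy')
z=.2294
s=status.get_state(); z=todock(s['eef_pos'])[2]
for i in range(6):
    z+=.0002; manip.movel(D(-.151,0,z),v=.005); manip.pause(.1); s=rep('z %.4f'%z,f0)
    if fd(s['force'])[2]-f0[2]<1.5: break
np.save('z.npy',z)
E
```

```text
z 0.2297 15.22 dock mm [-1.510e+02 -1.000e-02  2.296e+02] F [-4.06 -0.5   4.22] M [ 0.34 -0.74  0.03]
z 0.2299 15.57 dock mm [-1.5085e+02  2.0000e-02  2.2964e+02] F [-3.76  0.16  3.84] M [ 0.24 -0.59 -0.08]
z 0.2301 15.93 dock mm [-1.5072e+02  1.0000e-02  2.2964e+02] F [-1.91  0.91  2.6 ] M [ 0.14 -0.4  -0.01]
z 0.2303 16.27 dock mm [-1.5064e+02  4.0000e-02  2.2969e+02] F [-1.14 -0.13  1.46] M [ 0.06 -0.18  0.04]
```

```bash
python3 - <<'E'
from h import *
f0=np.load('f0.npy'); z=float(np.load('z.npy')); y=0.
for x in [-.140,-.130,-.122,-.115,-.108,-.102,-.096,-.090]:
    r=manip.movel(D(x,y,z),v=.02,f_stop=6); manip.pause(.1)
    s=rep('x %.3f y %.4f %s'%(x,y,r),f0); f=fd(s['force'])-f0
    if r or np.linalg.norm(f)>7: break
    if abs(f[1])>1.5: y+=np.clip(f[1]*1e-4,-.0005,.0005)
    if f[2]>4: z+=.0002
    if f[2]<-2: z-=.0002
np.save('z.npy',z);np.save('y.npy',y)
E
```

```text
x -0.140 y 0.0000 False 17.07 dock mm [-1.3999e+02  3.0000e-02  2.3019e+02] F [-1.27 -0.02 -0.19] M [-0.01 -0.01 -0.  ]
x -0.130 y 0.0000 False 17.82 dock mm [-1.3009e+02 -1.0000e-02  2.3039e+02] F [-0.51  0.12 -0.65] M [ 0.03  0.01 -0.03]
x -0.122 y 0.0000 False 18.48 dock mm [-1.2206e+02 -1.0000e-02  2.3038e+02] F [-0.97  0.4   0.3 ] M [ 0.03 -0.   -0.05]
x -0.115 y 0.0000 False 19.07 dock mm [-1.1506e+02  1.0000e-02  2.3035e+02] F [-1.18 -0.62  0.21] M [ 0.    0.   -0.03]
x -0.108 y 0.0000 False 19.68 dock mm [-1.0797e+02 -2.0000e-02  2.3030e+02] F [-1.06 -0.3   0.16] M [-0.03  0.02 -0.01]
x -0.102 y 0.0000 False 20.23 dock mm [-102.24   -0.    230.86] F [-1.84  1.26  2.37] M [ 0.07 -0.12  0.02]
x -0.096 y 0.0000 False 20.77 dock mm [-9.6000e+01 -3.0000e-02  2.3037e+02] F [-3.06  0.99  2.9 ] M [ 0.12 -0.27 -0.03]
x -0.090 y 0.0000 False 21.32 dock mm [-8.986e+01 -1.000e-02  2.302e+02] F [-2.72  0.47  4.76] M [ 0.06 -0.2   0.02]
```

It's inside the lips with negligible lateral force, and the upward force is rising, probably from the ramp. I'll predict the stop from the catch position in the earlier image.

```bash
python3 - <<'E'
from h import *
I=eyes.camera_info('wrist');im=cv2.imread('pics/w_dock.png').astype(int);T=np.load('pics/T_dock.npy')
s=(im[...,2]-im[...,0])[:,251:258].mean(1)
print(s[168:215].round(0))
for r in(177,200,202,252,256): print(r,[(todock(onplane(I,[[254,r]],z,T)[0]+.0014*np.array([.242,-.97,0]))*1000).round(1) for z in(.012,.016,.039)])
im2,d=eyes.capture('wrist');cv2.imwrite('pics/in1.png',im2[60:320,130:380])
E
```

```text
[ 67.  68.  67.  67.  68.  67.  66.  63.  47.  17.  -6. -15. -16. -17.
 -16. -16. -16. -16. -16. -16. -16. -15. -16. -16. -16. -16. -16. -17.
 -17. -16. -16.  -8.  12.  40.  59.  66.  66.  66.  67.  66.  67.  66.
  66.  66.  66.  66.  66.]
177 [array([-81. ,   0.5,  12. ]), array([-81.9,   0.5,  16. ]), array([-87.1,   0.8,  39. ])]
200 [array([-55.4,  -0.7,  12. ]), array([-56.6,  -0.6,  16. ]), array([-63.8,  -0.2,  39. ])]
202 [array([-53.1,  -0.8,  12. ]), array([-54.4,  -0.7,  16. ]), array([-61.8,  -0.3,  39. ])]
252 [array([ 7.1, -3.5, 12. ]), array([ 5. , -3.4, 16. ]), array([-7.1, -2.8, 39. ])]
256 [array([12.2, -3.8, 12. ]), array([10. , -3.7, 16. ]), array([-2.4, -3. , 39. ])]
```

View pics/in1.png

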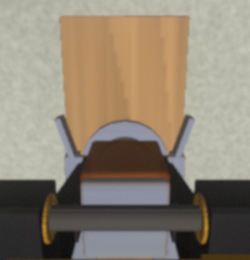

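The catch back is at x ≈ -56 and its ramp starts at -81, 25 mm apart as given, so home should be at x ≈ -23 mm. I'll slide on over the ramp in guarded steps.

```bash
python3 - <<'E'
from h import *
f0=np.load('f0.npy'); z=float(np.load('z.npy')); y=float(np.load('y.npy'))
for x in [-.084,-.078,-.072,-.066,-.060,-.054,-.048,-.042,-.037,-.033]:
    r=manip.movel(D(x,y,z),v=.02,f_stop=7); manip.pause(.1)
    s=rep('x %.3f y %.4f z %.4f %s'%(x,y,z,r),f0); f=fd(s['force'])-f0
    if r or np.linalg.norm(f)>10.5: break
    if abs(f[1])>1.5: y+=np.clip(f[1]*1e-4,-.0004,.0004)
    if f[2]<-3: z-=.0002
np.save('z.npy',z);np.save('y.npy',y)
E
```

```text
x -0.084 y 0.0000 z 0.2305 False 21.93 dock mm [-8.3660e+01  1.0000e-02  2.3016e+02] F [-0.24  0.15  3.89] M [ 0.01 -0.01  0.01]
x -0.078 y 0.0000 z 0.2305 False 22.48 dock mm [-7.7870e+01 -1.0000e-02  2.3042e+02] F [-2.16 -0.44  3.06] M [ 0.05 -0.15 -0.04]
x -0.072 y 0.0000 z 0.2305 False 23.02 dock mm [-7.1800e+01 -1.0000e-02  2.3031e+02] F [-1.39 -0.9   3.11] M [-0.   -0.13 -0.  ]
x -0.066 y 0.0000 z 0.2305 False 23.57 dock mm [-6.5830e+01 -1.0000e-02  2.3035e+02] F [-1.96  1.12  3.39] M [ 0.05 -0.16  0.02]
x -0.060 y 0.0000 z 0.2305 False 24.12 dock mm [-5.9800e+01 -2.0000e-02  2.3031e+02] F [-1.74  0.25  3.63] M [ 0.11 -0.14 -0.06]
x -0.054 y 0.0000 z 0.2305 False 24.68 dock mm [-53.8    0.   230.33] F [-2.3   0.45  4.3 ] M [ 0.1  -0.2   0.01]
x -0.048 y 0.0000 z 0.2305 False 25.23 dock mm [-4.7810e+01 -2.0000e-02  2.3032e+02] F [-1.06 -0.81  3.31] M [ 0.14 -0.18 -0.02]
x -0.042 y 0.0000 z 0.2305 False 25.77 dock mm [-4.1820e+01 -2.0000e-02  2.3037e+02] F [-0.88  0.67  4.26] M [ 0.13 -0.23 -0.02]
x -0.037 y 0.0000 z 0.2305 False 26.27 dock mm [-3.6850e+01 -1.0000e-02  2.3038e+02] F [-1.07 -0.42  3.46] M [ 0.12 -0.35  0.01]
x -0.033 y 0.0000 z 0.2305 False 26.73 dock mm [-32.88  -0.   230.41] F [-1.54  0.59  3.55] M [ 0.07 -0.34  0.03]
```

```bash
python3 - <<'E'
from h import *
f0=np.load('f0.npy'); z=float(np.load('z.npy')); y=float(np.load('y.npy'))
x=-.033
for i in range(36):
    x+=.0005
    r=manip.movel(D(x,y,z),v=.004,f_stop=4.5); manip.pause(.08)
    s=rep('x %.4f %s'%(x,r),f0); f=fd(s['force'])-f0
    if r or f[0]<-6 or np.linalg.norm(f)>9 or s['clock']>45: break
np.save('x.npy',x)
E
```

```text
x -0.0325 False 27.08 dock mm [-3.2610e+01 -1.0000e-02  2.3057e+02] F [-3.22 -0.15  4.07] M [ 0.23 -0.58 -0.05]
x -0.0320 False 27.44 dock mm [-3.2020e+01  1.0000e-02  2.3052e+02] F [-2.94  0.01  3.74] M [ 0.21 -0.56  0.  ]
x -0.0315 False 27.8 dock mm [-3.1450e+01 -1.0000e-02  2.3045e+02] F [-2.63  1.84  3.17] M [ 0.23 -0.48 -0.03]
x -0.0310 False 28.16 dock mm [-30.95   0.   230.46] F [-2.76 -0.25  3.56] M [ 0.21 -0.51 -0.07]
x -0.0305 False 28.52 dock mm [-30.46   0.   230.47] F [-1.69  0.19  3.28] M [ 0.23 -0.58  0.  ]
x -0.0300 False 28.88 dock mm [-2.9960e+01  2.0000e-02  2.3044e+02] F [-2.36  0.88  3.77] M [ 0.19 -0.54  0.02]
x -0.0295 False 29.23 dock mm [-29.48   0.   230.47] F [-2.65 -0.64  3.43] M [ 0.23 -0.57  0.04]
x -0.0290 False 29.59 dock mm [-2.8970e+01  1.0000e-02  2.3046e+02] F [-2.38 -0.79  2.5 ] M [ 0.13 -0.59  0.01]
x -0.0285 False 29.95 dock mm [-28.46   0.   230.45] F [-1.93  0.48  3.88] M [ 0.19 -0.54  0.01]
x -0.0280 False 30.31 dock mm [-2.7940e+01  1.0000e-02  2.3042e+02] F [-3.67  0.63  3.6 ] M [ 0.21 -0.57  0.  ]
x -0.0275 False 30.67 dock mm [-2.6790e+01  4.0000e-02  2.2971e+02] F [0.58 0.36 2.89] M [-0.03  0.2   0.01]
x -0.0270 False 31.02 dock mm [-2.6690e+01  4.0000e-02  2.2985e+02] F [-0.25 -0.45 -0.95] M [ 0.04  0.04 -0.  ]
x -0.0265 False 31.38 dock mm [-26.5   -0.   230.46] F [-0.1  -0.26 -0.71] M [ 0.04 -0.02 -0.  ]
x -0.0260 False 31.74 dock mm [-25.99   0.   230.48] F [-0.05  0.2  -0.95] M [ 0.01 -0.03  0.01]
x -0.0255 False 32.1 dock mm [-2.5480e+01 -2.0000e-02  2.3047e+02] F [-0.81 -0.42 -0.47] M [ 0.05 -0.03  0.03]
x -0.0250 False 32.46 dock mm [-2.5020e+01 -1.0000e-02  2.3052e+02] F [-0.51  1.   -1.11] M [ 0.06 -0.04  0.03]
x -0.0245 False 32.82 dock mm [-2.473e+01  1.000e-02  2.306e+02] F [-3.09  0.12 -2.25] M [ 0.18 -0.54 -0.  ]
x -0.0240 False 33.17 dock mm [-2.4420e+01  1.0000e-02  2.3069e+02] F [-6.67  0.59 -3.98] M [ 0.36 -1.19  0.02]
```

The catch released at x -27.5, where the drag vanished, and the stop was felt from -24.9, rising to 6.7 N. Home is near the predicted -23. I'll ease to a light push and lower the foot onto the plate.

```bash
python3 - <<'E'
from h import *
f0=np.load('f0.npy'); z=float(np.load('z.npy')); y=0
x=-.0247
manip.movel(D(x,y,z),v=.004); manip.pause(.1); rep('ease',f0)
for i in range(8):
    z-=.0002; r=manip.movel(D(x,y,z),v=.004,f_stop=4); manip.pause(.1)
    s=rep('z %.4f %s'%(z,r),f0); f=fd(s['force'])-f0
    if f[2]>2.0 or r: break
np.save('z.npy',z)
im,d=eyes.capture('wrist');cv2.imwrite('pics/home1.png',cv2.resize(im[60:320,130:380],None,fx=2.2,fy=2.2,interpolation=cv2.INTER_CUBIC))
E
```

```text
ease 33.6 dock mm [-24.82   0.   230.63] F [-5.   -0.35 -2.32] M [ 0.25 -0.93  0.03]
z 0.2303 False 33.95 dock mm [-24.82   0.   230.54] F [-4.53  0.01 -0.41] M [ 0.22 -0.83  0.03]
z 0.2301 False 34.3 dock mm [-2.4850e+01 -1.0000e-02  2.3043e+02] F [-3.85  0.4   2.02] M [ 0.12 -0.72 -0.04]
```

View pics/home1.png

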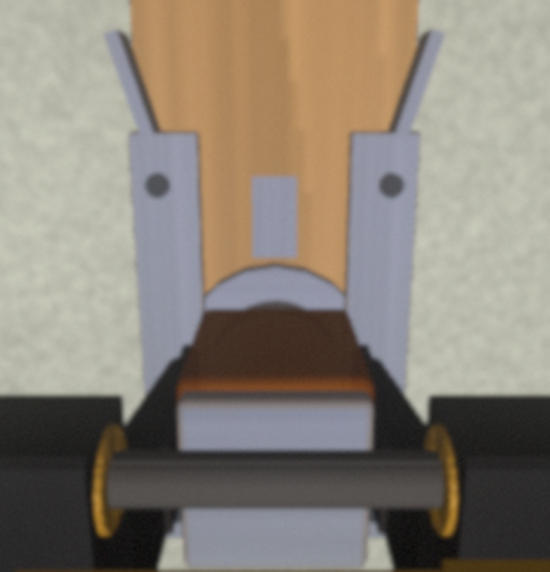

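The whole wedge is visible up behind the foot: its back is at row 258, and the foot rim at 267 with a gap between them. Time to release, withdraw and inspect.

```bash
python3 - <<'E'
from h import *
s=status.get_state(); p=s['eef_pos'].copy()
grip(0.09); manip.pause(.2); rep('open')
manip.movel(p+[0,0,.10],v=.06)
q=p+[0,0,.16]-0.06*U; manip.movel(q,v=.12); manip.pause(.4)
s=rep('up'); I=eyes.camera_info('wrist')
im,d=eyes.capture('wrist'); P=cloud(I,d,wristT(s,I))
cv2.imwrite('pics/fin_w.png',im)
im2,_=eyes.capture('scene'); np.save('pics/finP.npy',P)
cv2.imwrite('pics/fin.png',np.hstack([cv2.resize(im[60:320,130:380],(500,520)),cv2.resize(im2[170:270,320:377],(296,520),interpolation=cv2.INTER_CUBIC)]))
E
```

```text
open 35.48 dock mm [-2.4700e+01 -2.0000e-02  2.3006e+02] F [ 0.29  0.18 -0.54] M [ 0.04 -0.05 -0.  ]
up 38.56 dock mm [-8.4670e+01 -4.0000e-02  3.9026e+02] F [ 0.36 -0.2   0.23] M [ 0.04 -0.07 -0.02]
```

View pics/fin.png

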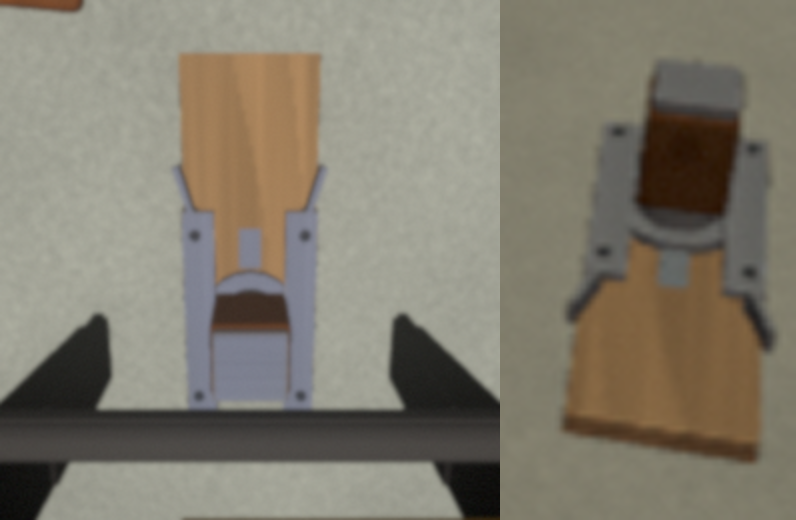

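The jar stands square under both lips, with the full wedge showing clear of the foot rim in both views. I'll check the lid height and level, and the catch height, then hand in.

```bash
python3 - <<'E'
from h import *
P=np.load('pics/finP.npy'); q=P[60:320,130:380].reshape(-1,3); q=q[(q[:,2]>.085)&(q[:,2]<.1)]
c=np.array([todock(a) for a in q]); c=c[(abs(c[:,1])<.03)&(abs(c[:,0]+.025)<.05)]
A=np.c_[c[:,:2],np.ones(len(c))]; k=np.linalg.lstsq(A,c[:,2],rcond=None)[0]
print('lid n',len(c),'z',np.median(c[:,2]),'centre',((c.min(0)+c.max(0))/2*1000).round(1),'tilt deg',np.degrees(k[:2]).round(2))
a=P[175:192,251:258].reshape(-1,3); print('catch z max-ish',np.percentile(a[:,2],95).round(4))
workorder.finish_job(); print(status.get_state()['clock'])
E
```

```text
lid n 1362 z 0.09129073979442426 centre [-24.   -1.5  89.3] tilt deg [1.11 0.07]
catch z max-ish 0.0153
the job is handed in; nothing more can be done
the job is handed in; nothing more can be done
```

The jar is in the bracket, fully home against the back stop with the catch up behind its foot. It is released and the job is handed in; no verdict was reported. The robot clock read 38.6 s at the last check before handing in, with the gripper open and clear.

**What I did:** I gripped the jar by its flat sides and set it on the landing at about 5 mm/s. I then slid it under the lips and over the catch, and felt for the stop in 0.5 mm steps. The drag vanished at x ≈ -27.5 mm as the catch freed, and the stop was felt from about -24.9 mm. From the catch's position in the images I had predicted about -23 mm. I lowered the foot onto the plate before letting go.

**Last checks:**
- **Catch:** both camera views show the whole wedge up behind the foot with a small gap. Its highest measured point is 15.3 mm, where a fully raised wedge would be 16 mm; depth readings run about 0.7 mm low.
- **Jar:** the lid is at 91.3 mm (92 expected) and centred at x ≈ -24 mm. The lid's y reads -1.5 mm, which matches the wrist camera's known 1.4 mm sideways bias.
- **Force:** after touchdown the reading between steps stayed below about 8 N, peaking at the stop (6.7 N along the slot).

**Didn't go as planned:**
- **Touchdown force:** the 2 N stop overshot because the plate is stiff, and the reading settled at about 9 N. That reading is relative to just before contact and still under 1.5 kg. I eased it off before sliding.
- **Sliding height:** the hand then rode about 0.7 mm high, so the foot slid slightly off the plate for most of the way.
- **Lid level:** the depth fit shows a 1.1° slope along the slot. I put that down to depth noise, since the jar looks upright in both pictures, but I did not confirm it separately.
- **Other items:** I did not measure the round jar, tub and oil bottle again afterwards. The arm's path was planned to stay clear of them.

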